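# Find the medium leaf clip and slide the printing disc under it

### The arm

A 6-joint arm with a two-finger parallel gripper is mounted at the origin on a cart in front of the work surface, level with it; the furniture and walls round the work are solid. World frame = base frame: x ahead of the robot, y to its left, z up, the work surface at z = 0. Lengths are in m, angles in rad, forces in N, time in s.
With the tool pointing down it reaches from about 0.35 to 0.975 m from the base axis. Payload 7.1 kg.
Tool frame: the origin (TCP) lies midway between the tips of the shut fingers; the grasp point (between the pads) lies 19 mm behind it; z points along the fingers, y is the line along which they close (so a half turn about z gives the same grasp; the last joint's range is limited). The gripper opens to 88 mm and grips with 3 to 60 N. Pads are 20 mm wide; open, the fingers measure 115 mm over their backs; the gripper's body (75 mm by 178 mm) begins 61 mm behind the grasp point.
Start: joints at [1.215, 0.423, 1.63, -0, 1.089, -0.019], TCP at [0.207, 0.59, 0.223] pointing down, gripper open.
Joint ranges: [-3, 3], [-0.9, 2.11], [0.09, 2.58], [-1.31, 4.45], [0.11, 2.69], [-2.54, 2.54]. Speed limits (rad/s): [2.39, 2.39, 3.01, 3.14, 3.14, 3.14].

### API

Orientations are given as a unit quaternion [w, x, y, z].
In Python, from station import manip, kin, viewer, nets gives the robot as it stands. Calls block until the motion is done:
- manip.move_pose(position, orientation): joint-space move of the TCP to a pose.
- manip.movel(position, frame=None, v=0.15, until_force=None): straight line of the TCP; frame=None keeps the orientation; v is the mean speed in m/s. With until_force (N) it stops when the force on the tool has changed by that much, and returns True; else False.
- manip.movej(angles): joint-space move.
- manip.command_gripper(opening): opening from 0.0 (shut) to 1.0 (fully open); the grip force is fixed at half the most; returns when the fingers have stopped.
- manip.wait(seconds).
- kin.inverse_kinematics(position, orientation): joint angles nearest the present ones, or None.
- viewer.read_camera(name): name is "scene" or "side" or "wrist"; returns the picture (480x640x3 uint8, red, green, blue); there is no depth.
- viewer.camera_info(name): a dict with "intrinsics" (3x3 intrinsics, pixels), "dist" ([k1, k2, p1, p2, k3] as OpenCV has them; the pictures are not rectified), "T" (4x4, takes a point from camera to world coordinates); the wrist camera has in their place "tool_from_camera" (4x4, takes a point from camera to tool coordinates, whose origin is the TCP and whose axes are the flange's). Camera axes: x right, y up, looking along -z (the intrinsics and any distortion apply to the point x, -y, -z); pixel columns grow to the right and rows downward; lengths in m; the calibration is good to about 2 mm. A picture is of the moment at which its call begins: read the wrist's pose just before it. camera_info takes no time and is no camera call.
A pose or a line that the arm cannot do raises manip.MotionError and nothing moves.
- manip.job_done(): hands the job in; it is judged then, once.
Trained networks look in the newest picture that a camera, given by its name, has taken for a name from the list of things; names that differ only in an ending like _2 or _b are one class to them, and where a whole thing is asked for, a point or a joint stands for the part that bears it (a point fixed in the world has none). Each returns a list of dicts, best first, with "conf" (0 to 1); they miss things now and then, are a little off and sometimes report something else, mostly with a low value. They report only what shows in the picture. A call takes as long as a camera call.
- nets.recognise(camera, query): "bbox" ([centre column, centre row, width, height] in pixels, round what is visible of it).
Readings, each from a call of its own:
- manip.get_time(): time.
- manip.get_joint_pos(): joint angles.
- manip.get_qvel(): joint speeds.
- manip.get_effort(): joint torques, N m.
- manip.get_tcp_pos(): TCP position.
- manip.get_ee_rot(): TCP orientation.
- manip.get_ft_force(): force on the tool from outside, world axes, zero at the start.
- manip.get_ft_torque(): the same for the moment, N m.
- manip.get_grip_width(): opening from 0.0 (shut) to 1.0 (fully open).
- manip.get_finger_force(): force on a finger pad.
Only numpy, scipy, OpenCV 4.12 (cv2) and the standard library are available. Lean on these libraries where they do the work, as an engineer would, in place of code of your own. Each camera call takes 0.05 s, during which the arm holds its last target. There are 200 camera calls.

### The job

The three leaf clips on the clamping plate look alike, but one is too weak, one too strong and only the medium one may hold the printing disc. Press clips with the closed fingertips on the rivet halfway along the leaf, holding about 6 N for half a second, until you have found the one that gives about 2.5 mm (the weak one gives twice as much, the strong one less than half); never load a leaf with more than 12 N. Then slide the thick black disc along that clip's lane, flat on the plate and in under the lip, gently home against both locating pins, let go of it, and leave the other things on the bench where they are.

Things in the scene. Friction and masses are not known exactly. Their poses are not given: they have to be found in the camera images.
- plate: Fixed grey plate 160 (x) x 236 (y) x 12 mm; origin under its centre, on the bench. Three lanes along x at y = -70, 0, +70 mm, open at the -x edge (robot side), leaf roots at x = +56 mm. A lane has two pins (6 mm thick, 11.5 mm tall, 14 mm either side of its centre line, 20 mm behind the seat) that stop the disc. A disc centred 42 mm in front of the seat is clear of the lip.
- disc: Thick black printing disc, loose, 43 mm diameter, 18 mm tall, about 0.12 kg; origin at the centre of its underside. It is 4.4 mm taller than the gap under a clip's knee, so a leaf must ride up on it; the lip makes it do so when the disc is pushed in along the lane (about 5 to 10 N).
- thin_disc: The other black disc, with a steel face, 43 mm diameter but only 13 mm tall, loose; not wanted, stays where it is. Origin at the centre of its underside.
- brush: Short ink brush, 12 x 72 x 13 mm, lying loose; stays where it is. Origin under its middle.
- tweezers: Steel tweezers, 16 x 117 x 8 mm, lying loose left of the plate; stay where they are. Origin under their middle.
- clip_1: One of three look-alike clips, one a lane. Root block 20 x 28 x 25 mm on the plate; from it a level leaf 14 mm wide runs 66 mm along this body's -x to a rolled knee, then an upturned lip (its end at x -82 mm, 22 mm above the plate). Above the plate: leaf top 17 mm, knee underside 13.6 mm. Origin: on the plate below the leaf root; x as the plate's.
- clip_1_rivet (a point): Top of the domed rivet (9 mm wide, 3 mm tall) halfway along the leaf of clip_1, 36 mm from the root; 19.8 mm above the plate when the leaf is free. Here the leaf is pressed: 6 N sinks it about 5.5 mm on the weak clip, 2.5 mm on the medium, 1 mm on the strong one, in proportion to the force.
- clip_1_seat (a point): Seat in the lane of clip_1: where the centre of the disc's underside lies when the disc stands against both pins; on the plate's top face, straight below the knee of the leaf (66 mm from the root).
- clip_2: One of three look-alike clips, one a lane. Root block 20 x 28 x 25 mm on the plate; from it a level leaf 14 mm wide runs 66 mm along this body's -x to a rolled knee, then an upturned lip (its end at x -82 mm, 22 mm above the plate). Above the plate: leaf top 17 mm, knee underside 13.6 mm. Origin: on the plate below the leaf root; x as the plate's.
- clip_2_rivet (a point): Top of the domed rivet (9 mm wide, 3 mm tall) halfway along the leaf of clip_2, 36 mm from the root; 19.8 mm above the plate when the leaf is free. Here the leaf is pressed: 6 N sinks it about 5.5 mm on the weak clip, 2.5 mm on the medium, 1 mm on the strong one, in proportion to the force.
- clip_2_seat (a point): Seat in the lane of clip_2: where the centre of the disc's underside lies when the disc stands against both pins; on the plate's top face, straight below the knee of the leaf (66 mm from the root).
- clip_3: One of three look-alike clips, one a lane. Root block 20 x 28 x 25 mm on the plate; from it a level leaf 14 mm wide runs 66 mm along this body's -x to a rolled knee, then an upturned lip (its end at x -82 mm, 22 mm above the plate). Above the plate: leaf top 17 mm, knee underside 13.6 mm. Origin: on the plate below the leaf root; x as the plate's.
- clip_3_rivet (a point): Top of the domed rivet (9 mm wide, 3 mm tall) halfway along the leaf of clip_3, 36 mm from the root; 19.8 mm above the plate when the leaf is free. Here the leaf is pressed: 6 N sinks it about 5.5 mm on the weak clip, 2.5 mm on the medium, 1 mm on the strong one, in proportion to the force.
- clip_3_seat (a point): Seat in the lane of clip_3: where the centre of the disc's underside lies when the disc stands against both pins; on the plate's top face, straight below the knee of the leaf (66 mm from the root).

How it is judged:
On the way:
1. the medium clip is pressed at its rivet with 5 to 7.5 N by the fingers and gives 1.7 to 3.5 mm there, held for 0.3 s (((contact force between the fingers and clip_1 between 5 and 7.5 N and z of clip_1_rivet in the frame of clip_1 between 0.0163 and 0.0181 m) or (contact force between the fingers and clip_2 between 5 and 7.5 N and z of clip_2_rivet in the frame of clip_2 between 0.0163 and 0.0181 m) or (contact force between the fingers and clip_3 between 5 and 7.5 N and z of clip_3_rivet in the frame of clip_3 between 0.0163 and 0.0181 m))), for 0.3 s.
At the end, for the whole second after the job is handed in: The thick disc stands upright on the plate, released and at rest, its centre within 2.5 mm of the seat (home against both pins) in the lane of the medium clip, whose leaf holds it down with 1.9 to 4.2 N (the weak clip would give under 1.5 N, the strong one over 6 N) (((horizontal distance between disc and clip_1_seat below 0.0025 m and z of disc in the frame of clip_1_seat between -0.0015 and 0.0015 m and contact force between disc and clip_1 between 1.9 and 4.2 N) or (horizontal distance between disc and clip_2_seat below 0.0025 m and z of disc in the frame of clip_2_seat between -0.0015 and 0.0015 m and contact force between disc and clip_2 between 1.9 and 4.2 N) or (horizontal distance between disc and clip_3_seat below 0.0025 m and z of disc in the frame of clip_3_seat between -0.0015 and 0.0015 m and contact force between disc and clip_3 between 1.9 and 4.2 N)) and angle between disc's own z axis and vertical below 0.05 rad and linear speed of disc below 0.01 m/s); the robot touches nothing.
It fails at once if a leaf is overloaded: the robot pushes on a clip with more than 12 N (contact force between any of the arm, the fingers and clip_1 above 12 N or contact force between any of the arm, the fingers and clip_2 above 12 N or contact force between any of the arm, the fingers and clip_3 above 12 N).
It fails at once if the disc is rammed against the plate or its pins with more than 50 N (contact force between disc and plate above 50 N).
It fails at once if the thin disc, the brush or the tweezers are moved by more than 15 mm (distance of any of thin_disc, brush, tweezers from where it was at the start of the episode above 0.015 m).
It also fails if it takes over 72 s, if anything falls off the work surface, if the arm or the gripper's body presses on something with over 40 N, if the wrist force passes 120 N, or if a joint passes its speed limit or range.

## Working session

There is one attempt and no reset: what is moved stays moved. The work goes in short steps, each a Python script; the robot and the scene stay as the last script left them, time stands still between calls to the robot, and variables do not carry over. Pictures are saved under pics/ and viewed, at most 10 in all, crops included, and the job is handed in when it is done.

```bash
mkdir -p pics; ls
python3 - <<'E'
from station import manip, kin, viewer, nets
import cv2
for c in ["scene","side"]:
    im=viewer.read_camera(c); cv2.imwrite(f"pics/{c}0.png",im[:,:,::-1])
    i=viewer.camera_info(c); print(c,i["intrinsics"],i["dist"],i["T"])
    for q in ["plate","disc","thin_disc","brush","tweezers","clip_1","clip_1_rivet"]:
        print(q,[(round(d["conf"],2),[round(float(x)) for x in d["bbox"]]) for d in nets.recognise(c,q)[:4]])
print(viewer.camera_info("wrist"))
print(manip.get_time(),manip.get_ee_rot(),manip.get_ft_force())
E
```

```text
pics
station.py
scene [[515.43040098   0.         327.22853625]
 [  0.         515.43040098 231.18869088]
 [  0.           0.           1.        ]] [-0.10011499  0.          0.          0.          0.        ] [[ 6.29553144e-01  4.52120684e-01 -6.31862110e-01 -5.44787023e-02]
 [-7.76957410e-01  3.66499029e-01 -5.11874637e-01 -4.73726514e-01]
 [ 1.47738541e-04  8.13182236e-01  5.82009132e-01  6.69459925e-01]
 [ 0.00000000e+00  0.00000000e+00  0.00000000e+00  1.00000000e+00]]
plate [(0.6, [265, 240, 123, 78])]
disc [(0.84, [394, 304, 25, 18]), (0.4, [266, 227, 30, 14]), (0.34, [288, 242, 24, 16])]
thin_disc [(0.98, [443, 324, 20, 22])]
brush [(0.68, [445, 277, 39, 6])]
tweezers [(0.65, [189, 222, 30, 13]), (0.19, [395, 303, 27, 20])]
clip_1 [(0.79, [254, 209, 40, 23]), (0.66, [295, 234, 43, 27]), (0.59, [277, 220, 45, 24])]
clip_1_rivet [(0.64, [268, 227, 31, 20])]
side [[473.91193886   0.         321.82296302]
 [  0.         473.91193886 244.26305049]
 [  0.           0.           1.        ]] [-0.03665299  0.          0.          0.          0.        ] [[ 0.9342682  -0.28140648  0.
[... 615 characters left out ...]
': array([[352.48147746,   0.        , 319.9670643 ],
       [  0.        , 352.48147746, 237.53711752],
       [  0.        ,   0.        ,   1.        ]]), 'dist': array([0.02250854, 0.        , 0.        , 0.        , 0.        ]), 'tool_from_camera': array([[ 6.80542411e-04,  9.57466186e-01,  2.88544693e-01,
         8.00998054e-02],
       [ 9.99999744e-01, -5.87549454e-04, -4.08891603e-04,
        -8.19544862e-04],
       [-2.21965606e-04,  2.88544897e-01, -9.57466340e-01,
        -1.61025102e-01],
       [ 0.00000000e+00,  0.00000000e+00,  0.00000000e+00,
         1.00000000e+00]])}
0.8 [1.47069166e-05 1.67613365e-01 9.85852808e-01 1.47075597e-06] [ 0.52204804  1.04062868 -0.90289643]
```

```bash
cat > h.py <<'E'
from station import manip, kin, viewer, nets
import numpy as np, cv2
from scipy.spatial.transform import Rotation as R
def camT(c):
    i=viewer.camera_info(c)
    if c!="wrist": return i,i["T"]
    q=np.array(manip.get_ee_rot()); T=np.eye(4); T[:3,:3]=R.from_quat(q[[1,2,3,0]]).as_matrix(); T[:3,3]=manip.get_tcp_pos()
    return i,T@i["tool_from_camera"]
def ray(iT,uv,z):
    i,T=iT; p=cv2.undistortPoints(np.array([[uv]],float),i["intrinsics"],i["dist"])[0,0]
    d=T[:3,:3]@[p[0],-p[1],-1]; o=T[:3,3]; return o+d*(z-o[2])/d[2]
def proj(iT,P):
    i,T=iT; p=(np.asarray(P,float).reshape(-1,3)-T[:3,3])@T[:3,:3]*[1,-1,-1]
    return cv2.projectPoints(p,np.zeros(3),np.zeros(3),i["intrinsics"],i["dist"])[0].reshape(-1,2)
def quat(yaw):  # tool down, tool x at angle yaw (world), y closing
    M=np.array([[np.cos(yaw),np.sin(yaw),0],[np.sin(yaw),-np.cos(yaw),0],[0,0,-1]])
    return R.from_matrix(M).as_quat()[[3,0,1,2]]
E
python3 - <<'E'
from h import *
for n,z,s,t in [("disc",.009,(394,304),(277,328)),("thin",.0065,(443,324),(259,374)),("brush",.0065,(445,277),(325,367)),("plate",.01,(265,240),(331,211)),("ca",.03,(254,209),(357,190)),("cb",.03,(277,220),(348,209)),("cc",.03,(295,234),(334,230)),("twee",.004,(189,222),(346,209))]:
    print(n,ray(camT("scene"),s,z).round(3),ray(camT("side"),t,z).round(3))
a=cv2.imread("pics/scene0.png")[180:360,150:500]; b=cv2.imread("pics/side0.png")[150:420,200:440]
a=cv2.resize(a,None,fx=2.28,fy=2.28,interpolation=2)
cv2.imwrite("pics/a.png",a); cv2.imwrite("pics/b.png",cv2.resize(b,None,fx=2.2,fy=2.2,interpolation=2))
E
```

```text
disc [ 0.561 -0.134  0.009] [ 0.57  -0.132  0.009]
thin [ 0.575 -0.229  0.006] [ 0.578 -0.227  0.006]
brush [ 0.691 -0.169  0.006] [ 0.683 -0.172  0.006]
plate [0.552 0.19  0.01 ] [0.561 0.191 0.01 ]
ca [0.602 0.273 0.03 ] [0.601 0.258 0.03 ]
cb [0.603 0.201 0.03 ] [0.601 0.193 0.03 ]
cc [0.589 0.135 0.03 ] [0.593 0.122 0.03 ]
twee [0.497 0.38  0.004] [0.59  0.215 0.004]
```

View pics/a.png

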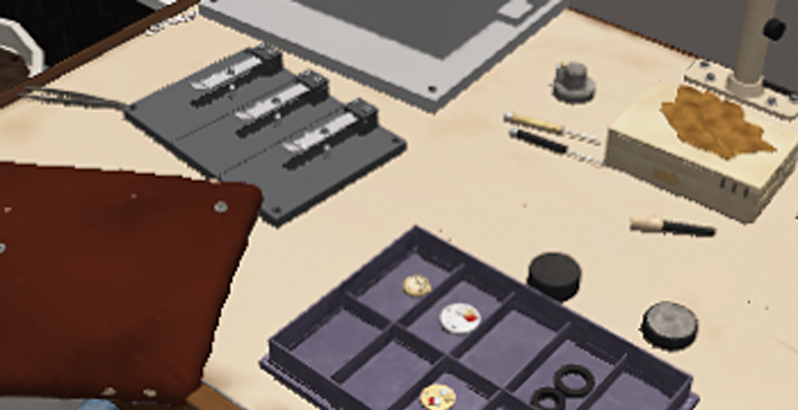

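View pics/b.png

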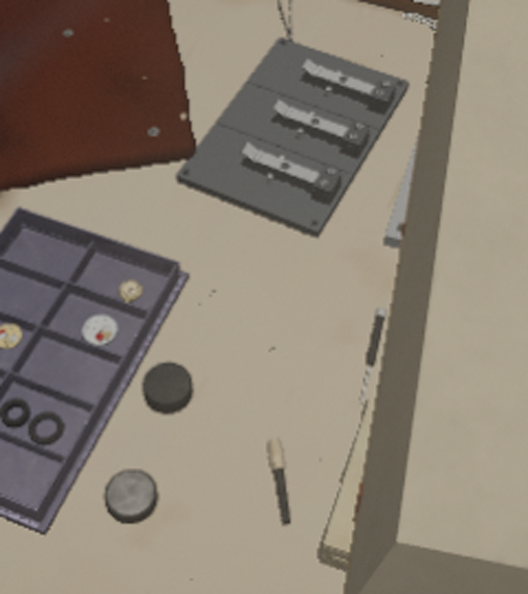

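Run:
```python
from h import *
for n,p in [("plate",(.53,.19,.2)),("disc",(.55,-.15,.2))]:
    manip.move_pose(p,quat(np.pi)); manip.wait(.2)
    iT=camT("wrist"); im=viewer.read_camera("wrist"); cv2.imwrite(f"pics/w_{n}.png",im[:,:,::-1]); np.save(f"pics/w_{n}.npy",iT[1])
    print(n,manip.get_time(),manip.get_tcp_pos(),manip.get_joint_pos())
    for q in (["plate","clip_1","clip_1_rivet"] if n=="plate" else ["disc","thin_disc"]):
        for d in nets.recognise("wrist",q)[:4]: print(q,round(d["conf"],2),np.round(d["bbox"]),ray(iT,d["bbox"][:2],.0318 if "rivet" in q else .018).round(4))
```

```text
plate 2.9167 [0.5298259  0.19055891 0.19998926] [ 3.24125690e-01  3.61015419e-01  1.78704668e+00 -9.99351939e-06
  9.93547241e-01 -1.24763832e+00]
plate 0.81 [340. 239. 239. 160.] [0.5544 0.2109 0.018 ]
plate 0.24 [261. 268.  29.  97.] [0.5864 0.1289 0.018 ]
clip_1 0.9 [327. 276.  32.  95.] [0.5947 0.1979 0.018 ]
clip_1 0.86 [262. 268.  32.  95.] [0.5861 0.13   0.018 ]
clip_1 0.73 [396. 285.  35.  94.] [0.6055 0.2709 0.018 ]
clip_1_rivet 0.68 [333. 260.  22.  61.] [0.5718 0.2034 0.0318]
clip_1_rivet 0.52 [327. 277.  25.  93.] [0.5899 0.1974 0.0318]
disc 4.6 [ 0.55023007 -0.14903228  0.20002854] [-2.85407214e-01  3.70858217e-01  1.77166190e+00  4.91860856e-05
  9.99062620e-01 -1.85775680e+00]
disc 0.98 [339. 227.  41.  44.] [ 0.562  -0.1302  0.018 ]
thin_disc 0.57 [245. 238.  43.  39.] [ 0.5745 -0.2257  0.018 ]
```

View pics/w_plate.png

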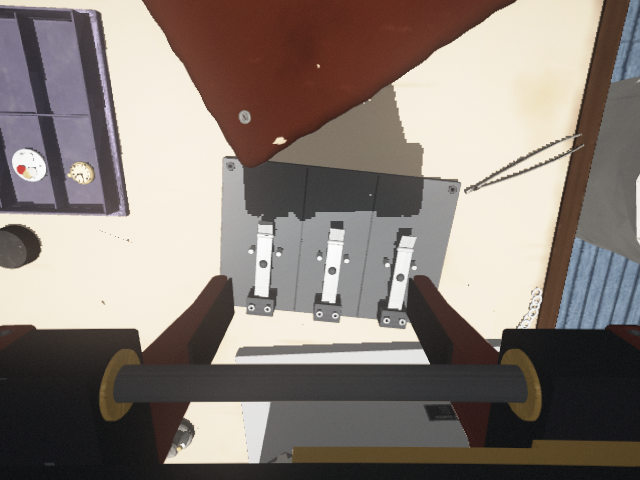

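View pics/w_disc.png

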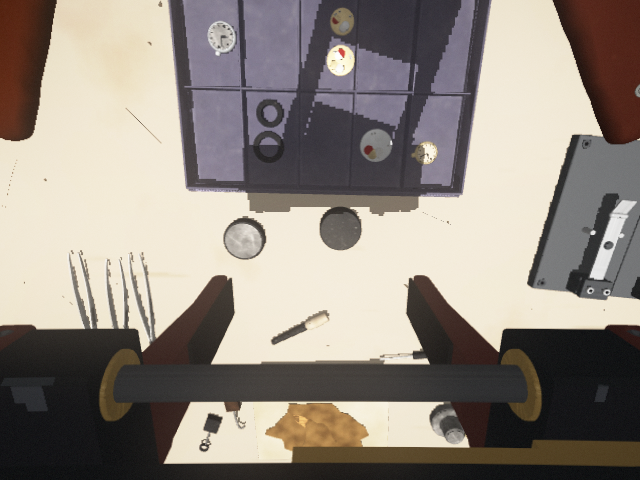

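Run:
```python
from h import *
i=viewer.camera_info("wrist"); iT=(i,np.load("pics/w_plate.npy"))
im=cv2.imread("pics/w_plate.png"); g=cv2.cvtColor(im,cv2.COLOR_BGR2GRAY)
P=[]
for u,v in [(263,264),(332,271),(400,277)]:
    w=g[v-7:v+8,u-6:u+7].astype(float); m=(w<110); 
    n,l,s,c=cv2.connectedComponentsWithStats(m.astype(np.uint8)); k=l[7,6]
    k=k if k else 1+np.argmin(np.hypot(*(c[1:]-[6,7]).T))
    uv=c[k]+[u-6,v-7]; P.append(ray(iT,uv,.031)); print(uv,s[k],P[-1].round(4))
P=np.array(P); d=P[2]-P[0]; print("spacing",np.linalg.norm(np.diff(P,axis=0),axis=1),"yaw deg",np.degrees(np.arctan2(-d[0],d[1])))
for n,uv in [("c1",(223,157)),("c2",(459,181)),("c4",(220,306)),("screw1",(230,166)),("screw2",(452,188))]: print(n,ray(iT,uv,.012).round(4))
# brown corner triangulation
def tri(a,b):
    rows=[];
    A=[]
    for (T,uv) in (a,b):
        o=T[1][:3,3]; e=ray(T,uv,0)-o; e/=np.linalg.norm(e); A.append((o,np.eye(3)-np.outer(e,e)))
    return np.linalg.solve(A[0][1]+A[1][1],A[0][1]@A[0][0]+A[1][1]@A[1][0])
print("brown",tri((iT,(245,165)),(camT("scene"),(265,263))), tri((iT,(245,117)),(camT("scene"),(150+221/2.28,180+207/2.28))))
i=viewer.camera_info("wrist"); jT=(i,np.load("pics/w_disc.npy"))
print("disc tri",tri((jT,(340,222)),(camT("scene"),(150+555/2.28,180+266/2.28))))
print("tray rim", tri((jT,(466,192)),(camT("scene"),(150+417/2.28,180+228/2.28))),tri((jT,(187,190)),(camT("scene"),(150+697/2.28,180+385/2.28))))
s=cv2.resize(im[145:335,205:475],None,fx=2.9,fy=2.9,interpolation=2); cv2.imwrite("pics/c.png",s)
```

```text
[263.27777778 261.88888889] [ 3  3  7  6 18] [0.5745 0.1338 0.031 ]
[332.1875 268.5625] [ 3  3  7  5 16] [0.5816 0.2027 0.031 ]
[399.63157895 276.26315789] [ 3  4  7  7 19] [0.5898 0.2709 0.031 ]
spacing [0.0692267  0.06870753] yaw deg -6.351192068309548
c1 [0.4737 0.0967 0.012 ]
c2 [0.4965 0.3269 0.012 ]
c4 [0.6333 0.081  0.012 ]
screw1 [0.4822 0.1028 0.012 ]
screw2 [0.5034 0.3209 0.012 ]
brown [0.48093443 0.11969344 0.02654842] [0.43805704 0.12412864 0.03249289]
disc tri [ 0.55523761 -0.13166361  0.03012943]
tray rim [ 0.52611702 -0.01377727  0.02709755] [ 0.52518609 -0.27835542  0.01913874]
```

View pics/c.png

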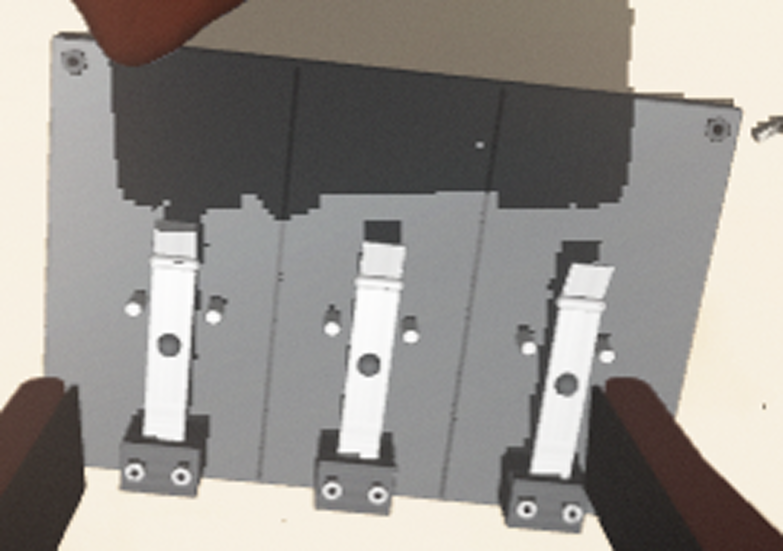

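```bash
cat >> h.py <<'E'
YAW=np.radians(-5.9); U=np.array([np.cos(YAW),np.sin(YAW),0]); N=np.array([-np.sin(YAW),np.cos(YAW),0])
RIV=[np.array([.582,.2025,0])+N*d for d in (-.07,0,.07)]
QP=quat(np.pi+YAW)
def fz(n=8):
    v=[]
    for _ in range(n): v.append(manip.get_ft_force()); manip.wait(.01)
    return np.mean(v,0)
def press(k):
    p=RIV[k].copy(); p[2]=.07; manip.move_pose(p,QP); p[2]=.042; manip.movel(p,v=.06); manip.wait(.2)
    b=fz(15); print("base",b,manip.get_time())
    p[2]=.024; hit=manip.movel(p,v=.012,until_force=2.0)
    z=manip.get_tcp_pos()[2]; f=(fz()-b)[2]; print("hit",hit,round(z,5),round(f,2)); D=[(z,f)]
    if not hit: return
    while f<5.8 and len(D)<40:
        z=p[2]=min(z,manip.get_tcp_pos()[2]+.0005)-(.0002 if f>3 else .0003); manip.movel(p,v=.02); manip.wait(.03); f=(fz(5)-b)[2]; D.append((manip.get_tcp_pos()[2],f))
    manip.wait(.35); g=[(fz(10)-b)[2] for _ in range(3)]; zz=manip.get_tcp_pos()[2]
    D=np.array(D); s=np.polyfit(D[:,1],D[:,0],1) if len(D)>1 else [0,0]
    print("F",np.round(g,2),"z",round(zz,5),"mm at 6N:",-6000*s[0],"z0",s[1],"n",len(D),"t",manip.get_time())
    p[2]=.07; manip.movel(p,v=.08)
E
python3 - <<'E'
from h import *
manip.command_gripper(0)
p=RIV[1].copy(); p[2]=.15; manip.move_pose(p,QP)
press(1)
E
```

```text
base [-0.02794952 -0.01769308 -0.02792096] 8.7417
hit True 0.02938 2.62
F [5.18 5.09 5.53] z 0.02683 mm at 6N: 4.8042102860742855 z0 0.03135000695583511 n 13 t 14.3
```

Run:
```python
from h import *
press(0)
```

```text
base [-0.00321732  0.02846348 -0.04795262] 16.3167
hit True 0.03032 3.35
F [6.46 6.61 6.5 ] z 0.02903 mm at 6N: 2.440972440867774 z0 0.03168700956708168 n 8 t 20.2083
```

```bash
cat >> h.py <<'E'
SEAT=RIV[0]-.030*U
E
python3 - <<'E'
from h import *
p=SEAT+.025*U; p[2]=.1; manip.movel(p,v=.12); manip.wait(.15)
iT=camT("wrist"); im=viewer.read_camera("wrist").copy()[:,:,::-1].copy(); np.save("pics/w_l.npy",iT[1]); cv2.imwrite("pics/w_l.png",im)
S=SEAT+[0,0,.012]; pts=[RIV[0]+[0,0,.031]]+[S+.02*U+s*.014*N+[0,0,z] for s in(-1,1) for z in (.0,.0115)]+[S-.016*U+s*.007*N+[0,0,.022] for s in (-1,1)]
px=proj(iT,pts); print(px.round(1))
s=cv2.resize(im[100:400,160:480],None,fx=2.5,fy=2.5,interpolation=2)[:600]
for q in px: cv2.drawMarker(s,tuple(int(x) for x in (q-[160,100])*2.5),(0,0,255),0,10,1)
cv2.imwrite("pics/d.png",s[:, :800]); print(manip.get_time())
E
```

```text
[[321.  260.6]
 [302.  238.8]
 [301.2 243.6]
 [340.  238.9]
 [340.9 243.6]
 [310.3 195.5]
 [332.  195.5]]
21.475
```

View pics/d.png

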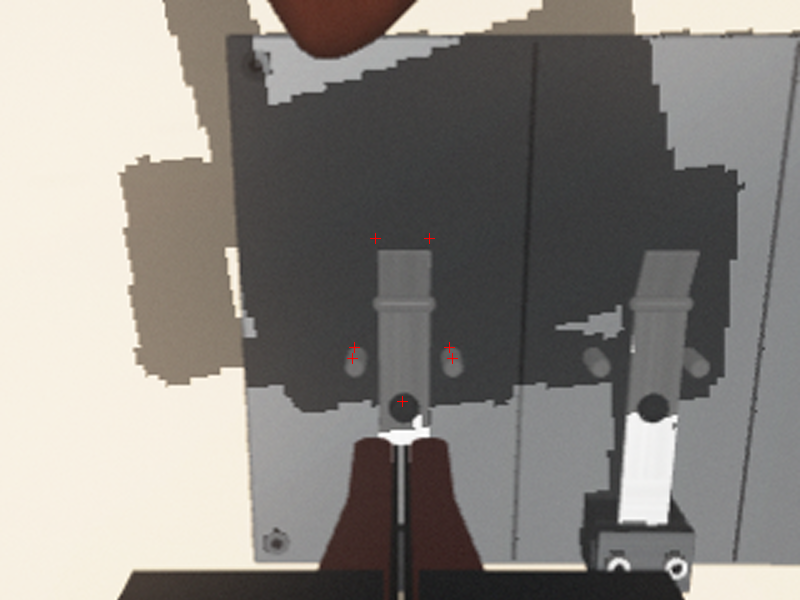

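```bash
cat >> h.py <<'E'
SEAT=SEAT+.003*U+.0004*N
E
python3 - <<'E'
from h import *
p=manip.get_tcp_pos().copy(); p[2]=.14; manip.movel(p,v=.15)
manip.move_pose((.575,-.131,.12),QP); manip.command_gripper(.72); manip.wait(.1)
iT=camT("wrist"); im=viewer.read_camera("wrist"); cv2.imwrite("pics/w_g.png",im[:,:,::-1])
for q in ["disc","thin_disc"]:
  for d in nets.recognise("wrist",q)[:2]: print(q,round(d["conf"],2),np.round(d["bbox"],1),ray(iT,d["bbox"][:2],.013).round(4))
print(manip.get_tcp_pos(),manip.get_grip_width(),manip.get_time())
E
```

```text
disc 0.97 [323.6 220.9  53.2  59.3] [ 0.5622 -0.1273  0.013 ]
disc 0.54 [635.5 264.4   8.9  29.9] [0.6235 0.1169 0.013 ]
thin_disc 0.77 [204.4 250.8  56.9  49.4] [ 0.577  -0.2248  0.013 ]
[ 0.57496935 -0.13098845  0.11998411] 0.7219697786516526 24.2417
```

View pics/w_g.png

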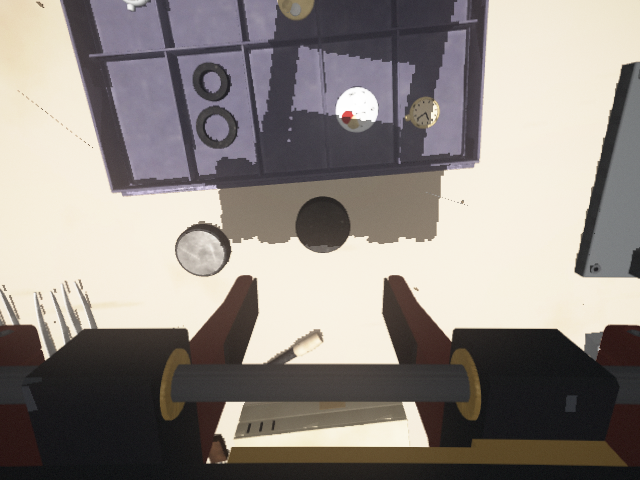

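Run:
```python
from h import *
g=np.array([.565,-.129,.004])
manip.movel(g+[0,0,.03],v=.12); b=fz(); print(manip.movel(g,v=.05,until_force=4),manip.get_tcp_pos())
manip.command_gripper(.3); print("w",manip.get_grip_width()*88,manip.get_finger_force(),manip.get_tcp_pos(),fz()-b)
t=manip.get_tcp_pos().copy(); t[2]=.09; manip.movel(t,v=.15)
q=SEAT-.044*U; q[2]=.09; manip.movel(q,v=.2); manip.wait(.1)
iT=camT("wrist"); im=viewer.read_camera("wrist").copy()[:,:,::-1].copy(); cv2.imwrite("pics/w_h.png",im)
for d in nets.recognise("wrist","disc")[:2]: print(round(d["conf"],2),np.round(d["bbox"],1),ray(iT,d["bbox"][:2],.09+.0135).round(4))
print(manip.get_tcp_pos(),manip.get_time(),manip.get_grip_width()*88)
```

```text
False [ 0.56501391 -0.12900358  0.00387113]
w 42.52976230476084 30.000409483909607 [ 0.5651707  -0.12900862  0.00424673] [-0.86802647  0.42425037  2.27756102]
0.66 [319.4 301.4  93.5  93.1] [0.4993 0.1395 0.1035]
0.46 [422.2 287.1 339.9 152.3] [0.497  0.1868 0.1035]
[0.50439093 0.13994059 0.08998819] 28.925 42.30306445378336
```

View pics/w_h.png

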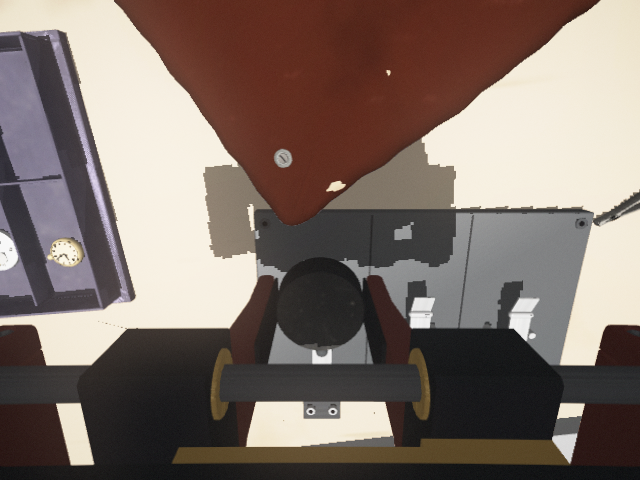

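Run:
```python
from h import *
q=manip.get_tcp_pos().copy(); q[2]=.024; manip.movel(q,v=.1); manip.wait(.1); b=fz()
q[2]=.012; print("down",manip.movel(q,v=.015,until_force=3),manip.get_tcp_pos(),fz()-b)
z=manip.get_tcp_pos()[2]
b=fz()
for d in (-.030,-.022,-.016,-.011,-.007,-.004,-.002):
    t=SEAT+d*U; t[2]=z; hit=manip.movel(t,v=.03,until_force=20); f=fz(4)-b
    x=(manip.get_tcp_pos()-SEAT)
    print(d,hit,"along",round(x@U*1e3,1),"lat",round(x@N*1e3,1),"z",round(x[2],4),"f",f.round(1),"Fu",round(f@U,1),"Fn",round(f@N,1))
    if hit or f@U<-15: break
print(manip.get_time(),manip.get_grip_width()*88)
```

```text
down True [0.50435355 0.13992755 0.01599363] [1.3373868  0.01667948 2.15571404]
-0.03 False along -30.2 lat -0.1 z 0.016 f [-2.5 -0.1  2.8] Fu -2.5 Fn -0.4
-0.022 False along -23.7 lat -0.4 z 0.0159 f [-7.8  0.   8. ] Fu -7.8 Fn -0.8
-0.016 False along -17.7 lat -0.4 z 0.016 f [-6.8 -0.2  7.7] Fu -6.7 Fn -0.9
-0.011 False along -12.6 lat -0.3 z 0.016 f [-6.5 -0.1  7.1] Fu -6.4 Fn -0.8
-0.007 False along -8.6 lat -0.3 z 0.016 f [-6.7 -0.1  7.2] Fu -6.7 Fn -0.8
-0.004 False along -5.7 lat -0.3 z 0.016 f [-7.6  0.2  7.9] Fu -7.6 Fn -0.6
-0.002 False along -3.9 lat -0.3 z 0.016 f [-8.2  0.2  8.1] Fu -8.2 Fn -0.6
33.3167 42.58978756724359
```

Run:
```python
from h import *
z=manip.get_tcp_pos()[2]; f0=None
for i in range(14):
    d=-.001+.001*i
    t=SEAT+d*U; t[2]=z; hit=manip.movel(t,v=.02,until_force=12); f=fz(4)
    x=(manip.get_tcp_pos()-SEAT)
    print(round(d,3),hit,"along",round(x@U*1e3,1),"lat",round(x@N*1e3,1),"Fu",round(f@U,1),"Fn",round(f@N,1),"Fz",round(f[2],1))
    if hit or f@U<-15: break
print(manip.get_time())
```

```text
-0.001 False along -3.2 lat -0.3 Fu -8.1 Fn -0.2 Fz 11.3
0.0 False along -2.2 lat -0.4 Fu -7.6 Fn 0.1 Fz 10.9
0.001 False along -1.3 lat -0.4 Fu -8.1 Fn -0.1 Fz 11.4
0.002 False along -1.1 lat -0.4 Fu -10.8 Fn 0.4 Fz 14.1
0.003 False along -1.0 lat -0.4 Fu -13.9 Fn 1.2 Fz 16.8
0.004 False along -0.9 lat -0.4 Fu -16.7 Fn 2.4 Fz 19.7
35.0167
```

Run:
```python
from h import *
z=manip.get_tcp_pos()[2]
t=SEAT-.0008*U; t[2]=z; manip.movel(t,v=.02); print("relaxed",fz().round(1))
manip.command_gripper(.68); manip.wait(.2); print("open",fz().round(2))
t=manip.get_tcp_pos().copy(); t[2]=.085; manip.movel(t,v=.1)
t=SEAT-.046*U; t[2]=.085; manip.movel(t,v=.12); manip.command_gripper(0)
t[2]=.019; manip.movel(t,v=.1); manip.wait(.15); b=fz(12)
t=SEAT-.022*U; t[2]=.019; hit=manip.movel(t,v=.012,until_force=9); x=manip.get_tcp_pos()-SEAT; f=fz()-b
print("push",hit,"along",round(x@U*1e3,1),"lat",round(x@N*1e3,1),f.round(1),manip.get_time())
```

```text
relaxed [-3.7 -1.3  7.2]
open [ 0.15 -0.06  0.29]
push True along -32.1 lat -0.4 [-0.2 -0.1  0. ] 41.0
```

Run:
```python
from h import *
b=fz(10); x0=(manip.get_tcp_pos()-SEAT)@U
for i in range(1,12):
    t=SEAT+(x0+.0005*i)*U; t[2]=.019; hit=manip.movel(t,v=.01,until_force=10); manip.wait(.03); f=fz(5)-b; x=manip.get_tcp_pos()-SEAT
    print(hit,"along",round(x@U*1e3,2),"lat",round(x@N*1e3,1),"Fu",round(f@U,1),"Fn",round(f@N,1),"Fz",round(f[2],1))
    if f@U<-9: break
print(manip.get_time())
```

```text
False along -31.95 lat -0.0 Fu -0.7 Fn -0.2 Fz -0.1
False along -31.86 lat -0.1 Fu -3.8 Fn 0.4 Fz 1.7
False along -31.76 lat -0.1 Fu -5.1 Fn 1.2 Fz 3.2
False along -31.75 lat -0.1 Fu -6.7 Fn 1.6 Fz 4.1
False along -31.71 lat -0.2 Fu -8.1 Fn 1.5 Fz 5.0
False along -31.68 lat -0.2 Fu -9.5 Fn 2.0 Fz 5.8
43.0333
```

Run:
```python
from h import *
t=SEAT-.046*U; t[2]=.019; manip.movel(t,v=.05); t[2]=.12; manip.movel(t,v=.12)
t=SEAT+.035*U; t[2]=.12; manip.movel(t,v=.15); manip.wait(.15)
iT=camT("wrist"); im=viewer.read_camera("wrist").copy()[:,:,::-1].copy(); cv2.imwrite("pics/w_f.png",im)
S=SEAT+[0,0,.012]; px=proj(iT,[S+[0,0,.018]])[0]
for d in nets.recognise("wrist","disc")[:2]: print(round(d["conf"],2),np.round(d["bbox"],1),ray(iT,d["bbox"][:2],.03).round(4),S)
for q in ("thin_disc","brush"): pass
a=np.arange(0,2*np.pi,.05); C=proj(iT,[S+[.0215*np.cos(k),.0215*np.sin(k),.018] for k in a])
s=cv2.resize(im[110:350,190:450],None,fx=3,fy=2.5,interpolation=2); s=cv2.resize(im[110:310,190:450],None,fx=3,fy=3,interpolation=2)
for q in C: cv2.circle(s,tuple(int(v) for v in (q-[190,110])*3),1,(0,0,255),-1)
cv2.imwrite("pics/e.png",s); print(manip.get_time())
```

```text
0.9 [320.1 193.8  57.9  56.2] [0.5438 0.1358 0.03  ] [0.54798866 0.13604408 0.012     ]
45.45
```

View pics/e.png

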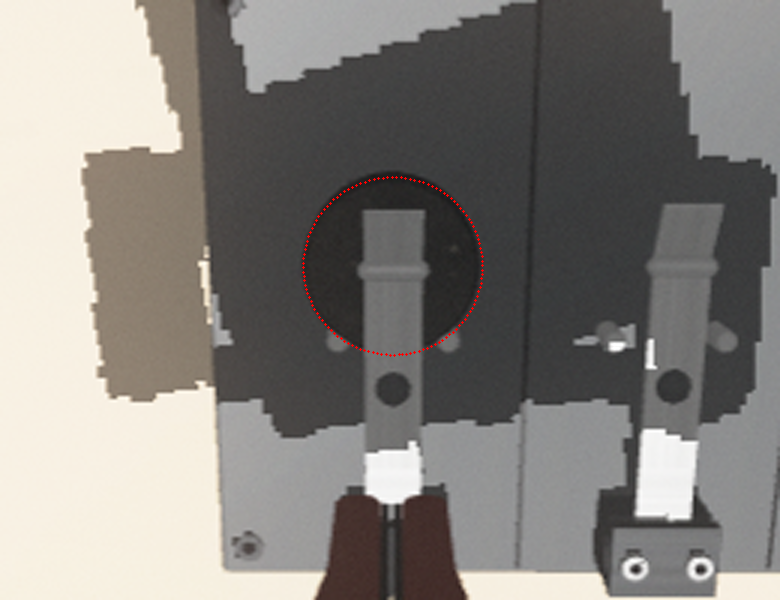

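The picture shows the disc (crop centre about (393, 264)) under the knee, against both pins at (338, 342) and (449, 342). It is centred on the leaf, and the fingers are clear.

Run:
```python
from h import *
print(fz(5).round(2), manip.job_done())
```

```text
the job is handed in; nothing more can be done
[ 0.18  0.13 -0.2 ] None
```

I handed the job in at about 46 s; no verdict came back. The medium clip is the one in the right-hand lane (lowest y): it gave about 2.65 mm at 6.5 N. The thick disc is home under its leaf, against both pins, and released.

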